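# Fetch the boxed-in hub washer

### The arm

A 6-joint arm with a two-finger parallel gripper is mounted at the origin on the work surface. World frame = base frame: x ahead of the robot, y to its left, z up, the work surface at z = 0. Lengths are in m, angles in rad, forces in N, time in s.
With the tool pointing down it reaches from about 0.35 to 0.85 m from the base axis. Payload 8.1 kg.
Tool frame: the origin (TCP) lies at the very end of the fingers, on their centre line; the grasp point (between the pads) lies 19 mm behind it; z points along the fingers, y is the line along which they close (so a half turn about z gives the same grasp; the last joint's range is limited). The gripper opens to 93 mm and grips with 3 to 60 N. Pads are 15 mm wide; open, the fingers measure 128 mm over their backs; the gripper's body (75 mm by 188 mm) begins 65 mm behind the grasp point.
Start: joints at [1.233, 0.13, 1.488, -0, 1.523, -0.085], TCP at [0.15, 0.581, 0.219] pointing down, gripper open.
Joint ranges: [-2.96, 2.96], [-0.89, 2.26], [0.02, 2.5], [-1.34, 4.48], [0, 2.73], [-2.66, 2.66]. Speed limits (rad/s): [2.39, 2.39, 2.79, 3.14, 3.14, 3.14].

### API

Orientations are given as a rotation vector (axis times angle).
In Python, from plant import monitor, eyes, ticket gives the robot as it stands.
- The arm moves only by the tool arm_command, never from a script. Its argument "deltas" is a list that holds one entry, the list of rows, each a list of 6 numbers: the shift along the world's x, y, z in cm, then the turn, a rotation vector about the world's x, y, z in degrees. In form: [[[tx, ty, tz, rx, ry, rz], ...]]. A call has 1 to 12 rows; each row shifts and turns the commanded pose from where the row before left it; what a row does not reach is not made up. A row lasts 1/12 s, in which the tool goes at most 41.7 mm and 7.16 degrees, less where a joint would pass 70% of its speed; a pose out of reach is approached as far as the arm can. A call is refused whole if a number of a shift passes 4.17 or a number of a turn 7.16, either way. A call with a gripper value outside its range is refused whole. "gripper" is the opening, from -1 (shut) to 1 (fully open), set as the call begins (left out, the last holds). The fingers move at their own pace and stop on an object; "squeeze" is the grip in N (left out, the last holds). Time passes only in rows, so rows that do not move let the fingers close. It gives the time, the measured TCP pose, the force, the opening and the grip force at its end, in the units of the state.
- monitor.read_state(): the state, without advancing time (a new reading comes with each control period).
- eyes.read_camera(name): name is "scene" or "top" or "wrist"; returns the picture (384x512x3 uint8, blue, green, red); there is no depth.
- eyes.camera_model(name): a dict with "fx", "fy", "cx", "cy" (pixels), "rvec" (rotation vector, rad) and "tvec" (3), from world to camera coordinates, as OpenCV has them. Camera axes: x right, y down, z forward; pixel columns grow to the right and rows downward; lengths in m; the calibration is good to about 2 mm. A picture is of the moment at which its call begins: read the wrist's pose just before it. camera_model takes no time and is no camera call; for the wrist camera it gives the pose at the moment of the call.
- ticket.close_job(): hands the job in; it is judged then, once.
The state is a dict: "t": time; "q": joint angles; "dq": joint speeds; "joint_torque": joint torques, N m; "tool_pos": TCP position; "orientation": TCP orientation; "force": force on the tool from outside, world axes, zero at the start; "wrist_torque": the same for the moment, N m; "opening": finger opening in m; "gripper_force": force on a finger pad.
Only numpy, scipy, OpenCV 4.12 (cv2) and the standard library are available. Lean on these libraries where they do the work, as an engineer would, in place of code of your own. Each camera call takes 0.05 s, during which the arm holds its last target. There are 200 camera calls.

### The job

The brass washer lies in the aluminium trough, boxed in by two blue trunnion caps. First stand both caps upright on the green mat, then fit the washer flat over the stub of the rotor hub while the caps wait there, and last put each cap back upright in the trough in the very place it came from (the two must not be swapped). Leave the rotor lid, the drift punch and the oil jar where they are.

Things in the scene. Friction and masses are not known exactly. Their poses are not given: they have to be found in the camera images.
- cap_white: Loose blue plastic trunnion cap, an upright cylinder 44 mm in diameter and 60 mm tall, with a white disc on its top and a white band near its foot. Origin: centre of its underside; z up along its axis. At the start it stands on the trough's floor at one end of the trough, which end varies.
- cap_yellow: Loose blue plastic trunnion cap, the same size (44 mm diameter, 60 mm tall), with a yellow disc on its top and a yellow band near its foot. Origin: centre of its underside; z up. At the start it stands on the trough's floor at the other end of the trough.
- washer: Loose thick brass washer lying flat on the trough's floor between the two caps: 52 mm outside diameter, 28 mm hole, 14 mm thick. Origin: centre of its underside; z up along its axis. It has about 3 mm to each long wall of the trough and 3 to 10 mm to each cap, so fingers can take it only along the trough's length, once the caps are gone.
- rack: Fixed open-topped aluminium trough, 182 mm long (its x axis) and 70 mm wide (its y axis) outside, 170 x 58 mm inside; floor 4 mm thick, walls 6 mm thick and 20 mm high above the bench. Origin: centre of its underside. Its place and yaw vary. The caps stand about 54 mm from its centre, one towards +x and one towards -x, the washer at its centre.
- hub: Fixed dark steel rotor hub: a round flange 90 mm in diameter with its flat top 20 mm above the bench, and at its centre an upright bright steel stub 14 mm in diameter that rises 20 mm above the flange (top at 40 mm, its last 4 mm tapered). Origin: centre of its underside. The washer goes over the stub and lies flat on the flange. The hub stands to the left or right of the trough.
- mat: Fixed green mat, 180 mm (its x axis) x 120 mm (its y axis), 3 mm thick: the side area for the caps. Origin: centre of its underside. It lies on the other side of the trough from the hub; place and yaw vary.
- rotor_lid: Bystander, loose: pitted round aluminium rotor lid, 150 mm in diameter, with a black knob, 40 mm tall in all. Origin: centre of its underside. Leave alone.
- punch: Bystander, loose: steel drift punch lying flat, 150 mm long along its x axis (from -70 to +80 mm), 13 mm thick. Origin: on its underside. Leave alone.
- oil_jar: Bystander, loose: small amber-brown jar with an off-white lid and a plain off-white label band, 44 mm in diameter, 70 mm tall. Origin: centre of its underside. Leave alone.
Things that resemble listed ones, but are neither listed nor needed, are in the scene too. Leave any red look-alike of the cap_white alone.

How it is judged:
By the outcome, as a careful person would: the job done as asked, in the order asked, and still so for the second after the job is handed in, with the robot touching nothing.
It also fails if it takes over 138 s, if anything falls off the work surface, if the arm or the gripper's body presses on something with over 40 N, if the wrist force passes 120 N, or if a joint passes its speed limit or range.

## Working session

There is one attempt and no reset: what is moved stays moved. The work goes in short steps, Python scripts to look and compute and a tool call to move; the robot and the scene stay as the last step left them, time stands still between calls to the robot, and variables do not carry over. Pictures are saved under pics/ and viewed, at most 14 in all, crops included, and the job is handed in when it is done.

Besides the shell and the picture viewer there is one more tool, called as a command line: name --argument value ..., lists and objects as JSON in quotes. arm_command: Moves the arm, as the interface text tells. Its arguments: {"type":"object","properties":{"deltas":{"type":"array"},"gripper":{"type":"number"},"squeeze":{"type":"number"}},"required":["deltas"]}

```bash
mkdir -p pics; ls
cat > h.py <<'E'
import numpy as np,cv2
from plant import monitor,eyes,ticket
def ray(cam,uv,z):
    m=eyes.camera_model(cam) if isinstance(cam,str) else cam
    R=cv2.Rodrigues(np.array(m["rvec"],float))[0];t=np.array(m["tvec"],float).ravel()
    d=R.T@np.array([(uv[0]-m["cx"])/m["fx"],(uv[1]-m["cy"])/m["fy"],1]);c=-R.T@t
    return c+d*(z-c[2])/d[2]
E
python3 - <<'E'
from h import *
for n in("scene","top"):
    im=eyes.read_camera(n);cv2.imwrite(f"pics/{n}0.png",im)
    m=eyes.camera_model(n);R=cv2.Rodrigues(np.array(m["rvec"],float))[0];print(n,m["fx"],-R.T@np.array(m["tvec"],float).ravel())
print(monitor.read_state())
E
```

```text
pics
scene 352.00663455093684 [ 0.98258017 -0.23572007  0.66396228]
top 484.52073813201275 [0.48677398 0.00109863 1.05934031]
{'t': 0.1, 'q': array([ 1.23260376e+00,  1.31093168e-01,  1.48915848e+00,  6.93933847e-06,
        1.52299842e+00, -8.54207573e-02]), 'dq': array([-8.10789495e-05, -7.05354807e-04, -3.71313475e-03, -3.29068929e-04,
        4.35563145e-04,  3.97304303e-04]), 'joint_torque': array([ 9.29085509e-04, -5.61337352e+01, -4.93098843e+01,  7.70511408e-02,
        2.89899070e-02, -1.70769238e-05]), 'tool_pos': array([0.14987164, 0.58045516, 0.21769438]), 'orientation': array([-3.95952447e-01, -3.11618162e+00,  2.54270147e-03]), 'force': array([ 0.36974641,  0.27592584, -0.69345721]), 'wrist_torque': array([ 0.00930839,  0.0301374 , -0.02418943]), 'gripper_force': 0.0, 'opening': 0.09308349946424142}
```

View pics/top0.png

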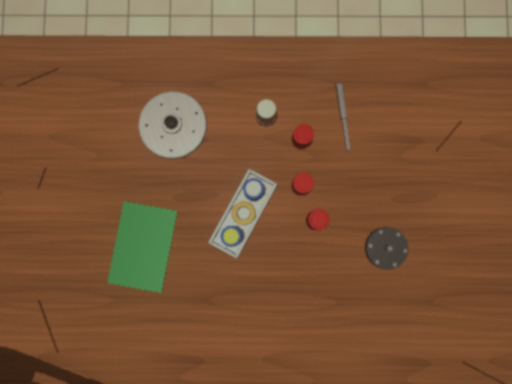

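View pics/scene0.png

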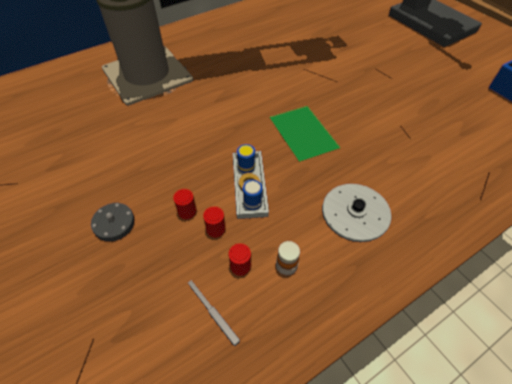

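The top picture shows the trough at (243,213) with the white cap at (254,188), the yellow cap at (231,237) and the washer between them. The mat is at (142,247), the hub at (387,248) and the lid at (172,125). The jar is at (266,109), the punch at (344,115), and three red look-alikes sit at (303,135), (303,184) and (318,219). The caps meant are the two blue ones standing in the trough.

```bash
cat > meas.py <<'E'
from h import *
def blobs(mask,amin=30):
    out=[]
    for c in cv2.findContours(mask,cv2.RETR_EXTERNAL,cv2.CHAIN_APPROX_NONE)[0]:
        a=cv2.contourArea(c)
        if a>amin: out.append((a,cv2.minAreaRect(c),c))
    return sorted(out,key=lambda o:-o[0])
E
python3 - <<'E'
from meas import *
im=cv2.imread("pics/top0.png");hsv=cv2.cvtColor(im,cv2.COLOR_BGR2HSV)
def inr(l,h): return cv2.inRange(hsv,np.array(l),np.array(h))
def show(n,mask,z,roi,k=2):
    mm=np.zeros_like(mask);x0,y0,x1,y1=roi;mm[y0:y1,x0:x1]=mask[y0:y1,x0:x1]
    for a,r,c in blobs(mm,20)[:k]:
        M=cv2.moments(c);p=(M["m10"]/M["m00"],M["m01"]/M["m00"])
        print(n,int(a),np.round(p,1),np.round(ray("top",p,z)[:2],4),"rect",np.round(ray("top",r[0],z)[:2],4),"corners",[np.round(ray("top",q,z)[:2],3).tolist() for q in cv2.boxPoints(r)])
show("mat",inr((45,80,40),(80,255,255)),.003,(90,180,200,310),1)
show("yellow",inr((26,120,100),(36,255,255)),.064,(205,165,285,262))
show("whitedisc",inr((0,0,150),(180,60,255)),.064,(240,176,266,202))
show("blue",inr((100,100,30),(130,255,255)),.004,(205,165,285,262),3)
show("rack",inr((0,0,100),(180,75,255)),.02,(200,160,285,265),1)
show("brass",inr((15,70,90),(25,255,255)),.018,(205,165,285,262),3)
show("hub",inr((0,0,0),(180,90,120)),.02,(355,215,420,280),2)
crop=im[160:280,200:420];cv2.imwrite("pics/crop0.png",cv2.resize(crop,None,fx=3.6,fy=3.6,interpolation=2))
E
```

```text
mat 4359 [142.1 246.8] [0.4703 0.2511] rect [0.4707 0.2515] corners [[0.394, 0.324], [0.571, 0.296], [0.549, 0.178], [0.372, 0.208]]
yellow 123 [230.5 235.8] [0.495 0.056] rect [0.4947 0.056 ] corners [[0.507, 0.069], [0.507, 0.043], [0.483, 0.043], [0.482, 0.069]]
whitedisc 140 [253. 188.] [0.5939 0.0106] rect [0.5939 0.0107] corners [[0.593, 0.03], [0.614, 0.01], [0.595, -0.009], [0.574, 0.012]]
whitedisc 35 [242.6 197.2] [0.5746 0.0319] rect [0.5727 0.0322] corners [[0.579, 0.046], [0.587, 0.033], [0.567, 0.019], [0.558, 0.031]]
rack 2748 [242.3 213.2] [0.5441 0.0336] rect [0.5442 0.0334] corners [[0.481, 0.108], [0.643, 0.022], [0.608, -0.042], [0.447, 0.045]]
brass 402 [243.1 212.6] [0.5454 0.032 ] rect [0.5456 0.0322] corners [[0.57, 0.056], [0.571, 0.009], [0.521, 0.008], [0.521, 0.056]]
hub 1291 [386.6 247.8] [ 0.4727 -0.2741] rect [ 0.4723 -0.2739] corners [[0.514, -0.231], [0.515, -0.318], [0.431, -0.316], [0.43, -0.23]]
```

View pics/crop0.png

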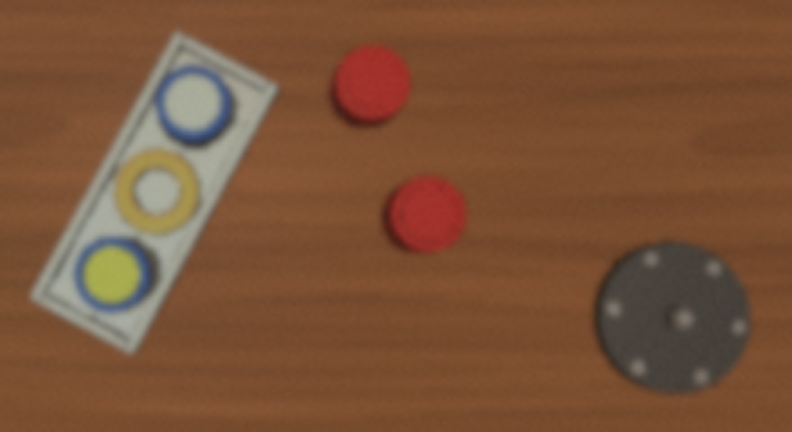

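The crop confirms it: blue caps with white (upper) and yellow (lower) discs in the trough, the washer between them, the red ones separate, and the hub at right with its stub. I'm moving over the trough.

arm_command --deltas '[[[1.65,-2.28,0.2,0,0,-1.16],[1.65,-2.28,0.2,0,0,-1.16],[1.65,-2.28,0.2,0,0,-1.16],[1.65,-2.28,0.2,0,0,-1.16],[1.65,-2.28,0.2,0,0,-1.16],[1.65,-2.28,0.2,0,0,-1.16],[1.65,-2.28,0.2,0,0,-1.16],[1.65,-2.28,0.2,0,0,-1.16],[1.65,-2.28,0.2,0,0,-1.16],[1.65,-2.28,0.2,0,0,-1.16],[1.65,-2.28,0.2,0,0,-1.16],[1.65,-2.28,0.2,0,0,-1.16]]]' --gripper 1

```text
t: 1.1
tool_pos: [0.3484, 0.306, 0.2424]
orientation: [-0.772, -3.045, 0.001]
force: [0.6, 0.2, -0.4]
opening: 0.093
gripper_force: 0.0
```

arm_command --deltas '[[[1.65,-2.28,0.2,0,0,0],[1.65,-2.28,0.2,0,0,0],[1.65,-2.28,0.2,0,0,0],[1.65,-2.28,0.2,0,0,0],[1.65,-2.28,0.2,0,0,0],[1.65,-2.28,0.2,0,0,0],[1.65,-2.28,0.2,0,0,0],[1.65,-2.28,0.2,0,0,0],[1.65,-2.28,0.2,0,0,0],[1.65,-2.28,0.2,0,0,0],[1.65,-2.28,0.2,0,0,0],[1.65,-2.28,0.2,0,0,0]]]'

```text
t: 2.1
tool_pos: [0.5464, 0.0324, 0.2662]
orientation: [-0.771, -3.045, 0.0]
force: [0.7, 1.1, -0.0]
opening: 0.0931
gripper_force: 0.0
```

arm_command --deltas '[[[0,0,0,0,0,0],[0,0,0,0,0,0],[0,0,0,0,0,0]]]'

```text
t: 2.35
tool_pos: [0.5456, 0.034, 0.2661]
orientation: [-0.771, -3.044, -0.0]
force: [0.1, 0.6, -0.4]
opening: 0.093
gripper_force: 0.0
```

Run:
```python
from h import *
m=eyes.camera_model("wrist");im=eyes.read_camera("wrist");cv2.imwrite("pics/w1.png",im);np.save("w1.npy",m,allow_pickle=True)
s=monitor.read_state();print(s["tool_pos"],s["orientation"],s["q"],s["t"]);R=cv2.Rodrigues(m["rvec"])[0];print(-R.T@np.array(m["tvec"]).ravel(),m["fx"])
```

```text
[0.54546757 0.03442582 0.26622484] [-7.69876263e-01 -3.04475252e+00 -2.12626908e-04] [-3.10297769e-02 -2.87942072e-02  1.56669462e+00  3.50628803e-04
  1.60465450e+00 -1.10648944e+00] 2.4
[0.47497023 0.07063666 0.43224044] 279.28023196847147
```

View pics/w1.png

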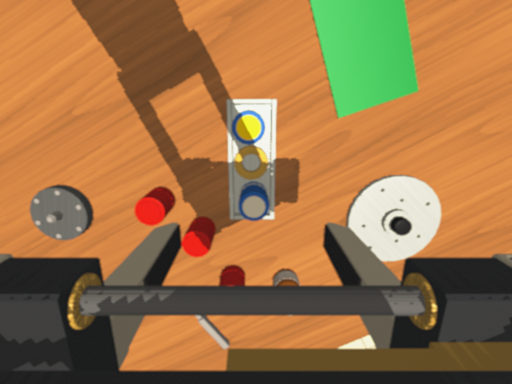

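The wrist picture shows the trough from (228,100) to (275,218), with yellow at (248,127), the washer at (252,162) and white at (254,203). Next I measure these.

Run:
```python
from meas import *
m=np.load("w1.npy",allow_pickle=True).item()
im=cv2.imread("pics/w1.png");hsv=cv2.cvtColor(im,cv2.COLOR_BGR2HSV)
def inr(l,h,roi):
    k=cv2.inRange(hsv,np.array(l),np.array(h));mm=np.zeros_like(k);x0,y0,x1,y1=roi;mm[y0:y1,x0:x1]=k[y0:y1,x0:x1];return mm
def show(n,mask,z,k=1):
    for a,r,c in blobs(mask,20)[:k]:
        e=cv2.minEnclosingCircle(c);print(n,int(a),np.round(r[0],1),np.round(r[1],1),"rect",np.round(ray(m,r[0],z)[:2],4),"circ",np.round(ray(m,e[0],z)[:2],4),round(e[1],1))
roi=(222,95,282,225)
show("yellow",inr((26,120,150),(36,255,255),(230,100,270,145)),.064)
b=inr((100,110,30),(130,255,255),roi);show("blue",b,.064,4)
cv2.imwrite("pics/w1c.png",cv2.resize(im[92:228,190:310],None,fx=4.4,fy=4.4,interpolation=2))
```

```text
yellow 247 [252.2 124.9] [24.1 13.9] rect [0.4939 0.0606] circ [0.4936 0.0544] 12.1
blue 766 [248.3 126.8] [31.1 31.8] rect [0.4935 0.055 ] circ [0.4936 0.0549] 16.3
blue 759 [253.5 202. ] [34. 29.] rect [0.5868 0.0123] circ [0.5865 0.0117] 17.1
```

View pics/w1c.png

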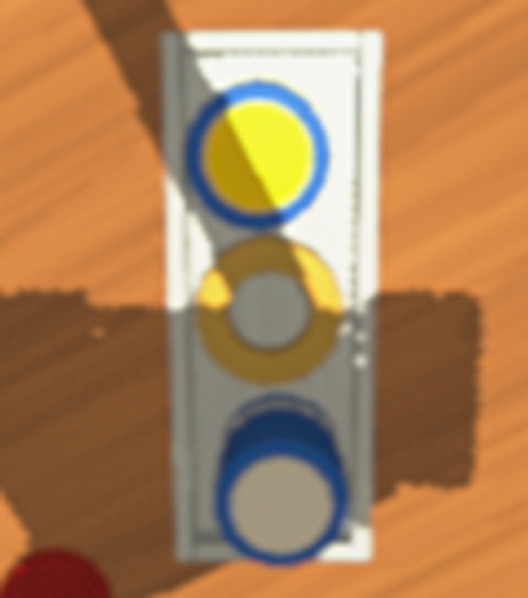

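Run:
```python
from h import *
m=np.load("w1.npy",allow_pickle=True).item()
f=lambda x,y:(190+x/4.4-.4,92+y/4.4-.4)
C=[ray(m,f(*p),.02)[:2] for p in((162,32),(383,32),(372,560),(177,560))]
c=np.mean(C,0);d=(C[2]+C[3]-C[0]-C[1])/2;print("rack",c,np.linalg.norm(d),np.linalg.norm(C[0]-C[1]),np.degrees(np.arctan2(d[1],d[0])))
yaw=np.arctan2(d[1],d[0]);R=np.array([[np.cos(yaw),-np.sin(yaw)],[np.sin(yaw),np.cos(yaw)]])
for n,p,z in(("white",(281,502),.064),("yellow",(258,156),.064),("washer",(270,311),.018)):
    w=ray(m,f(*p),z)[:2];print(n,w,"in rack",(w-c)@R)
t=eyes.camera_model("top")
C=[ray(t,(200+x/3.6-.4,160+y/3.6-.4),.02)[:2] for x,y in((178,32),(278,86),(134,354),(31,297))]
c=np.mean(C,0);d=(C[0]+C[1]-C[2]-C[3])/2;yaw=np.arctan2(d[1],d[0]);print("top rack",c,np.linalg.norm(d),np.degrees(yaw))
R=np.array([[np.cos(yaw),-np.sin(yaw)],[np.sin(yaw),np.cos(yaw)]])
for n,p,z in(("white",(192,103),.064),("yellow",(111,274),.064),("washer",(157,191),.018),("hubstub",(684,317),.04),("hub",(673,317),.02)):
    w=ray(t,(200+p[0]/3.6-.4,160+p[1]/3.6-.4),z)[:2];print(n,w,"in rack",(w-c)@R)
```

```text
rack [0.54416751 0.03263402] 0.18110930347750817 0.07046952219131387 -28.25398277294356
white [0.59158846 0.00966234] in rack [0.05264547 0.00221339]
yellow [0.49384395 0.05479049] in rack [-0.05481635 -0.00430552]
washer [0.54352498 0.03159872] in rack [-7.58917872e-05 -1.21611803e-03]
top rack [0.54503523 0.0325014 ] 0.18101124044866646 -28.069339611485194
white [0.59341912 0.0108371 ] in rack [0.05288683 0.00365042]
yellow [0.49528749 0.05610081] in rack [-0.05500081 -0.00258468]
washer [0.54531102 0.0317695 ] in rack [ 0.00058773 -0.00051604]
hubstub [ 0.47334707 -0.27506512] in rack [ 0.08146616 -0.3051223 ]
hub [ 0.47303009 -0.27399861] in rack [ 0.08068463 -0.30433039]
```

arm_command --deltas '[[[1.16,-0.61,-1.5,0,0,0],[1.16,-0.61,-1.5,0,0,0],[1.16,-0.61,-1.5,0,0,0],[1.16,-0.61,-1.5,0,0,0],[0,0,-1.8,0,0,0],[0,0,-1.8,0,0,0],[0,0,-1.8,0,0,0],[0,0,-1.8,0,0,0],[0,0,-1.8,0,0,0],[0,0,-1.8,0,0,0],[0,0,-0.5,0,0,0],[0,0,0,0,0,0]]]'

```text
t: 3.4
tool_pos: [0.5905, 0.0105, 0.0918]
orientation: [-0.768, -3.042, 0.001]
force: [0.4, 1.3, -0.0]
opening: 0.0929
gripper_force: 0.0
```

arm_command --deltas '[[[0.1,-0.05,-1.0,0,0,0],[0,0,-1.0,0,0,0],[0,0,-1.0,0,0,0],[0,0,-1.0,0,0,0],[0,0,-1.0,0,0,0],[0,0,-0.7,0,0,0],[0,0,-0.5,0,0,0],[0,0,0,0,0,0],[0,0,0,0,0,0]]]'

```text
t: 4.15
tool_pos: [0.5933, 0.0088, 0.0313]
orientation: [-0.771, -3.045, 0.0]
force: [-0.3, 0.4, 0.0]
opening: 0.0933
gripper_force: 0.0
```

arm_command --deltas '[[[0,0,0,0,0,0],[0,0,0,0,0,0],[0,0,0,0,0,0],[0,0,0,0,0,0],[0,0,0,0,0,0],[0,0,0,0,0,0],[0,0,0,0,0,0],[0,0,0,0,0,0],[0,0,0,0,0,0],[0,0,0,0,0,0]]]' --gripper -1 --squeeze 20

```text
t: 4.98
tool_pos: [0.5935, 0.0089, 0.0317]
orientation: [0.771, 3.045, 0.0]
force: [0.4, 0.5, 0.6]
opening: 0.0434
gripper_force: 20.0
```

arm_command --deltas '[[[0,0,1,0,0,0],[0,0,2,0,0,0],[0,0,3,0,0,0],[0,0,3,0,0,0],[0,0,2,0,0,0],[0,0,1,0,0,0],[-0.36,1.17,0,0,0,0],[-0.73,2.34,0,0,0,0],[-0.73,2.34,0,0,0,0],[-0.73,2.34,0,0,0,0],[-0.73,2.34,0,0,0,0],[-0.73,2.34,0,0,0,0]]]'

```text
t: 5.98
tool_pos: [0.5512, 0.1391, 0.1493]
orientation: [-0.77, -3.042, 0.002]
force: [-0.1, 0.7, -1.5]
opening: 0.0435
gripper_force: 20.0
```

arm_command --deltas '[[[-0.73,2.34,0,0,0,0],[-0.73,2.34,0,0,0,0],[-0.73,2.34,0,0,0,0],[-0.73,2.34,0,0,0,0],[-0.37,1.17,0,0,0,0],[0,0,0,0,0,0],[0,0,-1.5,0,0,0],[0,0,-2.5,0,0,0],[0,0,-2.5,0,0,0],[0,0,-2,0,0,0],[0,0,-1,0,0,0],[0,0,-0.5,0,0,0]]]'

```text
t: 6.98
tool_pos: [0.5187, 0.2414, 0.0488]
orientation: [-0.771, -3.042, 0.004]
force: [0.6, 0.1, -1.2]
opening: 0.0434
gripper_force: 20.0
```

arm_command --deltas '[[[0,0,-0.5,0,0,0],[0,0,-0.5,0,0,0],[0,0,-0.4,0,0,0],[0,0,-0.3,0,0,0],[0,0,-0.2,0,0,0],[0,0,-0.2,0,0,0],[0,0,0,0,0,0],[0,0,0,0,0,0]]]'

```text
t: 7.65
tool_pos: [0.5206, 0.2429, 0.0309]
orientation: [0.771, 3.045, 0.0]
force: [-0.2, 0.1, -1.3]
opening: 0.0438
gripper_force: 20.0
```

arm_command --deltas '[[[0,0,0,0,0,0],[0,0,0,0,0,0],[0,0,0,0,0,0],[0,0,0,0,0,0],[0,0,0,0,0,0],[0,0,0,0,0,0],[0,0,0,0,0,0],[0,0,0,0,0,0]]]' --gripper 1

```text
t: 8.32
tool_pos: [0.5205, 0.2428, 0.0306]
orientation: [0.771, 3.046, -0.0]
force: [0.4, -0.2, 0.9]
opening: 0.0909
gripper_force: 0.0
```

arm_command --deltas '[[[0,0,1,0,0,0],[0,0,2.1,0,0,0],[0,0,3,0,0,0],[0,0,3,0,0,0],[0,0,2,0,0,0],[0,0,1,0,0,0],[-0.26,-1.88,0,0,0,0],[-0.26,-1.88,0,0,0,0],[-0.26,-1.88,0,0,0,0],[-0.26,-1.88,0,0,0,0],[-0.26,-1.88,0,0,0,0],[-0.26,-1.88,0,0,0,0]]]'

```text
t: 9.32
tool_pos: [0.5042, 0.1291, 0.1512]
orientation: [-0.77, -3.045, 0.001]
force: [-0.1, -0.2, 0.5]
opening: 0.0927
gripper_force: 0.0
```

arm_command --deltas '[[[-0.26,-1.88,0,0,0,0],[-0.26,-1.88,0,0,0,0],[-0.26,-1.86,0,0,0,0],[-0.26,-1.86,0,0,0,0],[0,0,0,0,0,0],[0,0,0,0,0,0],[0,0,-1.5,0,0,0],[0,0,-2,0,0,0],[0,0,-1.5,0,0,0],[0,0,-0.5,0,0,0],[0,0,0,0,0,0],[0,0,0,0,0,0]]]'

```text
t: 10.32
tool_pos: [0.4945, 0.0558, 0.0969]
orientation: [-0.77, -3.045, -0.0]
force: [0.1, 0.3, -0.2]
opening: 0.0928
gripper_force: 0.0
```

Run:
```python
from h import *
m=eyes.camera_model("wrist");im=eyes.read_camera("wrist");cv2.imwrite("pics/w2.png",im);np.save("w2.npy",m,allow_pickle=True)
s=monitor.read_state();print(s["tool_pos"],s["t"])
```

```text
[0.49502505 0.05570937 0.09753291] 10.3667
```

View pics/w2.png

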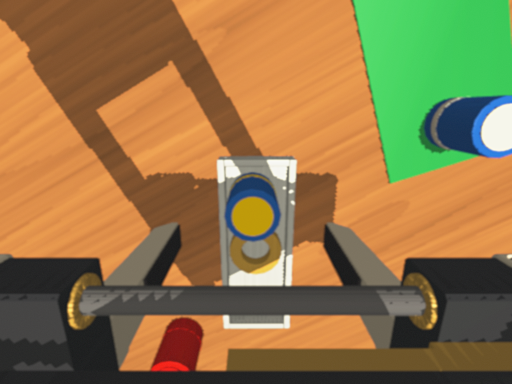

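The white cap stands on the mat at (480,127), and the yellow cap's disc at (253,215) is centred between the fingers. I'm going down to grip it.

arm_command --deltas '[[[0,0,-1,0,0,0],[0,0,-1,0,0,0],[0,0,-1,0,0,0],[0,0,-1,0,0,0],[0,0,-1,0,0,0],[0,0,-1,0,0,0],[0,0,-0.5,0,0,0],[0,0,0,0,0,0],[0,0,0,0,0,0]]]'

```text
t: 11.12
tool_pos: [0.4941, 0.0552, 0.0312]
orientation: [-0.771, -3.045, 0.0]
force: [0.8, -0.6, -0.1]
opening: 0.0927
gripper_force: 0.0
```

arm_command --deltas '[[[0,0,0,0,0,0],[0,0,0,0,0,0],[0,0,0,0,0,0],[0,0,0,0,0,0],[0,0,0,0,0,0],[0,0,0,0,0,0],[0,0,0,0,0,0],[0,0,0,0,0,0],[0,0,0,0,0,0],[0,0,0,0,0,0]]]' --gripper -1

```text
t: 11.95
tool_pos: [0.4945, 0.0553, 0.0317]
orientation: [0.771, 3.046, 0.0]
force: [0.3, -0.4, 0.8]
opening: 0.0434
gripper_force: 20.0
```

arm_command --deltas '[[[0,0,1,0,0,0],[0,0,2,0,0,0],[0,0,3,0,0,0],[0,0,3,0,0,0],[0,0,2,0,0,0],[0,0,1,0,0,0],[-0.34,1.0,0,0,0,0],[-0.68,2.03,0,0,0,0],[-0.68,2.03,0,0,0,0],[-0.68,2.03,0,0,0,0],[-0.68,2.03,0,0,0,0],[-0.68,2.03,0,0,0,0]]]'

```text
t: 12.95
tool_pos: [0.455, 0.1679, 0.1495]
orientation: [-0.77, -3.043, 0.002]
force: [0.6, 0.4, -0.8]
opening: 0.044
gripper_force: 20.0
```

arm_command --deltas '[[[-0.68,2.03,0,0,0,0],[-0.68,2.03,0,0,0,0],[-0.68,2.03,0,0,0,0],[-0.68,2.03,0,0,0,0],[-0.34,1.03,0,0,0,0],[0,0,0,0,0,0],[0,0,-1.5,0,0,0],[0,0,-2.5,0,0,0],[0,0,-2.5,0,0,0],[0,0,-2,0,0,0],[0,0,-1,0,0,0],[0,0,-0.5,0,0,0]]]'

```text
t: 13.95
tool_pos: [0.4249, 0.2568, 0.0491]
orientation: [-0.771, -3.042, 0.005]
force: [-0.7, -0.7, -1.6]
opening: 0.0436
gripper_force: 20.0
```

arm_command --deltas '[[[0,0,-0.5,0,0,0],[0,0,-0.5,0,0,0],[0,0,-0.4,0,0,0],[0,0,-0.3,0,0,0],[0,0,-0.2,0,0,0],[0,0,-0.2,0,0,0],[0,0,0,0,0,0],[0,0,0,0,0,0]]]'

```text
t: 14.62
tool_pos: [0.4266, 0.2583, 0.0308]
orientation: [0.771, 3.045, 0.0]
force: [-0.6, 1.2, -0.3]
opening: 0.0437
gripper_force: 20.0
```

arm_command --deltas '[[[0,0,0,0,0,0],[0,0,0,0,0,0],[0,0,0,0,0,0],[0,0,0,0,0,0],[0,0,0,0,0,0],[0,0,0,0,0,0],[0,0,0,0,0,0],[0,0,0,0,0,0]]]' --gripper 1

```text
t: 15.28
tool_pos: [0.4265, 0.2583, 0.0306]
orientation: [0.771, 3.046, 0.0]
force: [0.4, -0.3, -0.0]
opening: 0.091
gripper_force: 0.0
```

arm_command --deltas '[[[0,0,1,0,0,0],[0,0,2.1,0,0,0],[0,0,3,0,0,0],[0,0,3,0,0,0],[0,0,2,0,0,0],[0,0,1,0,0,0],[0,0,0,0,0,0]]]'

```text
t: 15.87
tool_pos: [0.4282, 0.2591, 0.1551]
orientation: [0.77, 3.041, 0.006]
force: [1.5, -0.8, 0.1]
opening: 0.0928
gripper_force: 0.0
```

arm_command --deltas '[[[0.98,-1.88,0,0,0,-7],[0.98,-1.88,0,0,0,-7],[0.98,-1.88,0,0,0,-7],[0.98,-1.88,0,0,0,-7],[0.98,-1.88,0,0,0,-7],[0.98,-1.88,0,0,0,-7],[0.98,-1.88,0,0,0,-7],[0.98,-1.88,0,0,0,-7],[0.98,-1.88,0,0,0,-7],[0.98,-1.88,0,0,0,-7],[0.98,-1.9,0,0,0,-7],[0.98,-1.9,0,0,0,-7]]]'

```text
t: 16.87
tool_pos: [0.5432, 0.0313, 0.1495]
orientation: [-2.614, -1.739, 0.004]
force: [0.8, -1.0, -0.2]
opening: 0.0935
gripper_force: 0.0
```

arm_command --deltas '[[[0,0,0,0,0,-5.8],[0,0,-2,0,0,0],[0,0,-2,0,0,0],[0,0,-2,0,0,0],[0,0,0,0,0,0],[0,0,0,0,0,0],[0,0,0,0,0,0]]]'

```text
t: 17.45
tool_pos: [0.5439, 0.0323, 0.0917]
orientation: [-2.695, -1.613, 0.001]
force: [1.2, -1.1, 0.0]
opening: 0.0932
gripper_force: 0.0
```

Run:
```python
from h import *
m=eyes.camera_model("wrist");im=eyes.read_camera("wrist");cv2.imwrite("pics/w3.png",im);np.save("w3.npy",m,allow_pickle=True)
s=monitor.read_state();print(s["tool_pos"],s["orientation"],s["q"],s["t"])
```

```text
[0.54459288 0.03225957 0.0925332 ] [2.69521844e+00 1.61303444e+00 1.34491783e-03] [-3.48182786e-02  8.01419163e-02  1.77822048e+00 -5.60173538e-06
  1.28220691e+00  4.57377371e-01] 17.5
```

View pics/w3.png

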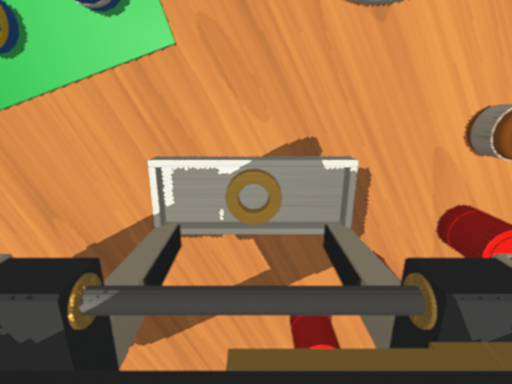

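Run:
```python
from h import *
m=np.load("w3.npy",allow_pickle=True).item()
for p in((253.5,196.5),(253.5,196)): print(ray(m,p,.018))
```

```text
[0.54576366 0.03252887 0.018     ]
[0.54598717 0.03294681 0.018     ]
```

The washer at (253,196) lies centred between the open fingers, and the trough is clear of caps. Both caps are on the mat. I'm lowering onto the washer.

arm_command --deltas '[[[0.1,0,-1.5,0,0,0],[0,0,-1.5,0,0,0],[0,0,-1.5,0,0,0],[0,0,-1.2,0,0,0],[0,0,-1,0,0,0],[0,0,-0.7,0,0,0],[0,0,-0.5,0,0,0],[0,0,-0.3,0,0,0],[0,0,0,0,0,0],[0,0,0,0,0,0]]]'

```text
t: 18.33
tool_pos: [0.5454, 0.0322, 0.01]
orientation: [2.696, 1.613, 0.001]
force: [0.0, -0.2, 0.3]
opening: 0.093
gripper_force: 0.0
```

arm_command --deltas '[[[0,0,0,0,0,0],[0,0,0,0,0,0],[0,0,0,0,0,0],[0,0,0,0,0,0],[0,0,0,0,0,0],[0,0,0,0,0,0],[0,0,0,0,0,0],[0,0,0,0,0,0],[0,0,0,0,0,0],[0,0,0,0,0,0]]]' --gripper -1 --squeeze 25

```text
t: 19.17
tool_pos: [0.545, 0.0322, 0.0097]
orientation: [-2.696, -1.613, 0.0]
force: [-0.3, -0.2, 1.4]
opening: 0.0506
gripper_force: 24.9
```

arm_command --deltas '[[[0,0,0.7,0,0,0],[0,0,1.3,0,0,0],[0,0,2,0,0,0],[0,0,2,0,0,0],[0,0,2,0,0,0],[0,0,2,0,0,0],[0,0,1,0,0,0],[0,0,0,0,0,0],[0,0,0,0,0,0]]]'

```text
t: 19.92
tool_pos: [0.5455, 0.0322, 0.1202]
orientation: [2.695, 1.613, 0.002]
force: [-1.0, 0.5, -3.6]
opening: 0.0501
gripper_force: 25.0
```

arm_command --deltas '[[[-0.3,-1.28,0,0,0,0],[-0.6,-2.56,0,0,0,0],[-0.6,-2.56,0,0,0,0],[-0.6,-2.56,0,0,0,0],[-0.6,-2.56,0,0,0,0],[-0.6,-2.56,0,0,0,0],[-0.6,-2.56,0,0,0,0],[-0.6,-2.56,0,0,0,0],[-0.6,-2.56,0,0,0,0],[-0.6,-2.56,0,0,0,0],[-0.6,-2.56,0,0,0,0],[-0.6,-2.56,0,0,0,0]]]'

```text
t: 20.92
tool_pos: [0.474, -0.2632, 0.1176]
orientation: [-2.693, -1.611, 0.003]
force: [-0.9, -0.1, -1.3]
opening: 0.0504
gripper_force: 25.0
```

arm_command --deltas '[[[-0.3,-1.26,0,0,0,0],[0,0,-1,0,0,0],[0,0,-1.5,0,0,0],[0,0,-1,0,0,0],[0,0,-0.5,0,0,0],[0,0,0,0,0,0],[0,0,0,0,0,0],[0,0,0,0,0,0]]]'

```text
t: 21.58
tool_pos: [0.4736, -0.2745, 0.0802]
orientation: [2.695, 1.614, 0.001]
force: [0.3, 0.9, -1.9]
opening: 0.0502
gripper_force: 25.0
```

Run:
```python
from h import *
m=eyes.camera_model("wrist");im=eyes.read_camera("wrist");cv2.imwrite("pics/w4.png",im);np.save("w4.npy",m,allow_pickle=True)
s=monitor.read_state();print(s["tool_pos"],s["orientation"],s["q"],s["t"],s["opening"])
```

```text
[ 0.47372308 -0.27475847  0.08045709] [2.69422134e+00 1.61348316e+00 8.69755277e-04] [-6.19234515e-01  9.90782808e-02  1.78170404e+00  3.45420709e-05
  1.25950225e+00 -1.27622325e-01] 21.6333 0.050407415054529656
```

View pics/w4.png

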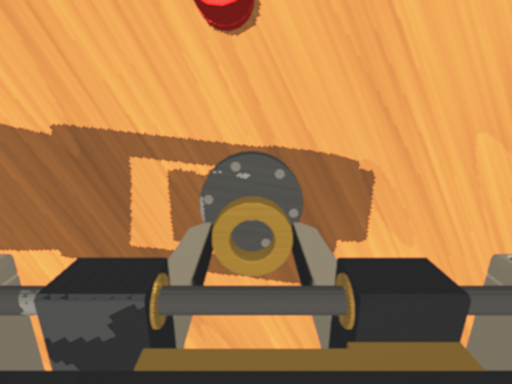

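The washer is held, centred at (252,236), above the hub flange (x 201–302, top edge at row 152). The stub is hidden behind the washer, and the bright dots are bolts. I'm checking the hub position against the flange outline.

Run:
```python
from h import *
m=np.load("w4.npy",allow_pickle=True).item()
def proj(c,z,r=0.045):
    a=np.linspace(0,6.283,181);P=np.c_[c[0]+r*np.cos(a),c[1]+r*np.sin(a),0*a+z]
    K=np.array([[m["fx"],0,m["cx"]],[0,m["fy"],m["cy"]],[0,0,1]])
    return cv2.projectPoints(P,np.array(m["rvec"],float),np.array(m["tvec"],float),K,None)[0][:,0]
q=proj((.473,-.2745),.02);print("flange est",q.min(0),q.max(0))
b=[ray(m,p,.02)[:2] for p in((236,166),(280,174),(209,199),(293,213),(265,242))]
print(np.round(b,4),"centre",(b[0]+b[4])/2, (b[2]+b[3])/2)
w=proj((.4737,-.2747),.085,.026);print("washer",w.min(0),w.max(0))
```

```text
flange est [198.53809159 150.44793828] [303.66234423 249.93350451]
[[ 0.4773 -0.2403]
 [ 0.5062 -0.2635]
 [ 0.443  -0.2544]
 [ 0.5006 -0.2998]
 [ 0.4664 -0.313 ]] centre [ 0.47184461 -0.27666086] [ 0.47180192 -0.27713134]
washer [210.82833644 197.55065371] [292.88299458 272.30642235]
```

arm_command --deltas '[[[-0.1,-0.1,-1,0,0,0],[0,0,-1,0,0,0],[0,0,-1,0,0,0],[0,0,-0.7,0,0,0],[0,0,-0.5,0,0,0],[0,0,-0.4,0,0,0],[0,0,-0.3,0,0,0],[0,0,-0.3,0,0,0],[0,0,0,0,0,0],[0,0,0,0,0,0]]]'

```text
t: 22.47
tool_pos: [0.4721, -0.2758, 0.0277]
orientation: [2.696, 1.613, 0.0]
force: [-0.5, 0.2, -2.6]
opening: 0.0502
gripper_force: 25.0
```

No contact with the stub. I'm lowering the last 2 mm and releasing.

arm_command --deltas '[[[0,0,-0.1,0,0,0],[0,0,-0.1,0,0,0],[0,0,0,0,0,0],[0,0,0,0,0,0]]]'

```text
t: 22.8
tool_pos: [0.4721, -0.2758, 0.0257]
orientation: [2.696, 1.613, 0.0]
force: [-0.1, 0.5, -2.2]
opening: 0.0502
gripper_force: 25.0
```

arm_command --deltas '[[[0,0,0,0,0,0],[0,0,0,0,0,0],[0,0,0,0,0,0],[0,0,0,0,0,0],[0,0,0,0,0,0],[0,0,0,0,0,0],[0,0,0,0,0,0],[0,0,0,0,0,0]]]' --gripper 1

```text
t: 23.47
tool_pos: [0.4721, -0.2758, 0.0256]
orientation: [2.696, 1.613, 0.0]
force: [0.5, 0.1, -0.8]
opening: 0.0924
gripper_force: 0.0
```

arm_command --deltas '[[[0,0,0.5,0,0,0],[0,0,1,0,0,0],[0,0,2,0,0,0],[0,0,3,0,0,0],[0,0,3,0,0,0],[0,0,2,0,0,0],[0,0,1.5,0,0,0],[0,0,0,0,0,0],[0,0,0,0,0,0]]]'

```text
t: 24.22
tool_pos: [0.4728, -0.2763, 0.1572]
orientation: [2.693, 1.612, 0.002]
force: [0.7, 0.1, -0.6]
opening: 0.0928
gripper_force: 0.0
```

Run:
```python
from h import *
m=eyes.camera_model("wrist");im=eyes.read_camera("wrist");np.save("w5.npy",m,allow_pickle=True)
t=eyes.read_camera("scene")
a=cv2.resize(im[100:300,150:350],(400,400),interpolation=2);b=cv2.resize(t[80:240,80:360],(400,229),interpolation=2)
o=np.zeros((400,800,3),np.uint8);o[:,:400]=a;o[:229,400:]=b;cv2.imwrite("pics/w5.png",o)
s=monitor.read_state();print(s["tool_pos"],s["orientation"],s["t"])
```

```text
[ 0.4714686  -0.27537613  0.15455893] [-2.69457891e+00 -1.61254521e+00  9.64605731e-04] 24.3167
```

View pics/w5.png

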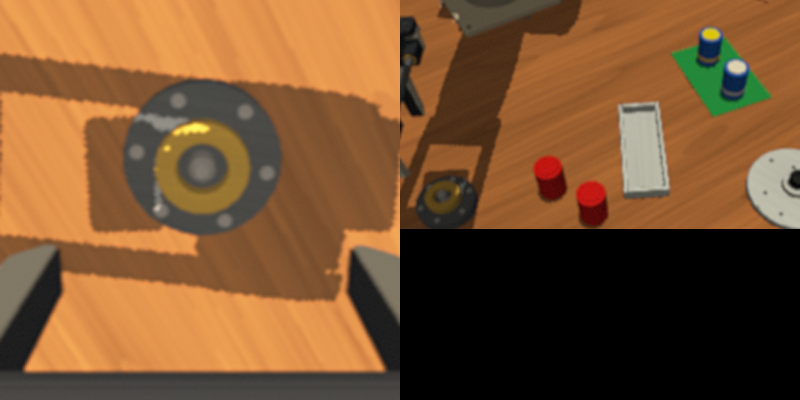

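The washer lies flat on the flange with the stub in its hole, at (203,167) in the left panel. In the right panel both caps stand upright on the mat. I'm going back for the yellow cap.

arm_command --deltas '[[[-0.1,1.2,0,0,0,6.9],[-0.2,2.3,0,0,0,6.9],[-0.2,2.3,0,0,0,6.9],[-0.2,2.3,0,0,0,6.9],[-0.2,2.3,0,0,0,6.9],[-0.2,2.3,0,0,0,6.9],[-0.2,2.3,0,0,0,6.9],[-0.2,2.3,0,0,0,6.9],[-0.2,2.3,0,0,0,6.9],[-0.2,2.3,0,0,0,6.9],[-0.2,2.3,0,0,0,6.9],[-0.2,2.3,0,0,0,6.9]]]'

```text
t: 25.32
tool_pos: [0.4476, -0.0095, 0.1538]
orientation: [-0.946, -2.993, 0.001]
force: [-0.0, 0.2, 0.1]
opening: 0.0929
gripper_force: 0.0
```

arm_command --deltas '[[[-0.2,2.3,0,0,0,6.9],[-0.2,2.3,0,0,0,0.1],[-0.2,2.3,0,0,0,0],[-0.2,2.3,0,0,0,0],[-0.2,2.3,0,0,0,0],[-0.2,2.3,0,0,0,0],[-0.2,2.3,0,0,0,0],[-0.2,2.3,0,0,0,0],[-0.2,2.3,0,0,0,0],[-0.2,2.3,0,0,0,0],[-0.2,2.3,0,0,0,0],[-0.1,1.6,0,0,0,0]]]'

```text
t: 26.32
tool_pos: [0.4245, 0.2595, 0.1537]
orientation: [-0.769, -3.043, 0.003]
force: [-0.4, -0.1, -0.1]
opening: 0.0933
gripper_force: 0.0
```

arm_command --deltas '[[[0,0,0,0,0,0],[0,0,0,0,0,0],[0,0,0,0,0,0],[0,0,0,0,0,0]]]'

```text
t: 26.65
tool_pos: [0.4259, 0.2572, 0.1549]
orientation: [-0.772, -3.045, 0.002]
force: [-0.2, 0.2, 0.2]
opening: 0.0932
gripper_force: 0.0
```

Run:
```python
from h import *
for i in range(2):
    s=monitor.read_state();print(s["tool_pos"],s["orientation"],s["q"],s["t"])
    im=eyes.read_camera("wrist")
cv2.imwrite("pics/w6.png",im)
m=eyes.camera_model("wrist");np.save("w6.npy",m,allow_pickle=True)
```

```text
[0.42585133 0.25718565 0.15494752] [-7.71808107e-01 -3.04450985e+00  1.66178091e-03] [ 4.40453732e-01 -1.09019674e-01  1.84657828e+00 -3.28415928e-04
  1.40530553e+00 -6.33732824e-01] 26.65
[0.42600013 0.25722803 0.15519943] [-7.72304334e-01 -3.04467796e+00  1.10893670e-03] [ 4.40333678e-01 -1.09280394e-01  1.84634869e+00 -2.36234307e-04
  1.40535225e+00 -6.33588220e-01] 26.7
```

View pics/w6.png

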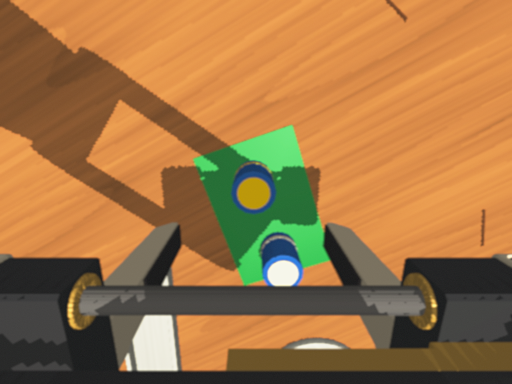

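Both caps stand on the mat, yellow at (253,193) centred between the fingers and white at (283,270).

arm_command --deltas '[[[0.05,0.1,-1,0,0,0],[0,0,-1.5,0,0,0],[0,0,-1.5,0,0,0],[0,0,-1.5,0,0,0],[0,0,-1.5,0,0,0],[0,0,-1.5,0,0,0],[0,0,-1.5,0,0,0],[0,0,-1,0,0,0],[0,0,-0.9,0,0,0],[0,0,-0.5,0,0,0],[0,0,0,0,0,0],[0,0,0,0,0,0]]]'

```text
t: 27.75
tool_pos: [0.4267, 0.2592, 0.0318]
orientation: [0.771, 3.045, 0.0]
force: [0.8, 0.8, 0.3]
opening: 0.0928
gripper_force: 0.0
```

arm_command --deltas '[[[0,0,0,0,0,0],[0,0,0,0,0,0],[0,0,0,0,0,0],[0,0,0,0,0,0],[0,0,0,0,0,0],[0,0,0,0,0,0],[0,0,0,0,0,0],[0,0,0,0,0,0],[0,0,0,0,0,0],[0,0,0,0,0,0]]]' --gripper -1 --squeeze 20

```text
t: 28.58
tool_pos: [0.4265, 0.2592, 0.0316]
orientation: [-0.771, -3.045, 0.0]
force: [0.5, 0.5, 0.7]
opening: 0.0437
gripper_force: 20.0
```

arm_command --deltas '[[[0,0,1,0,0,0],[0,0,2,0,0,0],[0,0,3,0,0,0],[0,0,3,0,0,0],[0,0,2,0,0,0],[0,0,1,0,0,0],[0.34,-1.02,0,0,0,0],[0.68,-2.04,0,0,0,0],[0.68,-2.04,0,0,0,0],[0.68,-2.04,0,0,0,0],[0.68,-2.04,0,0,0,0],[0.68,-2.04,0,0,0,0]]]'

```text
t: 29.58
tool_pos: [0.463, 0.1451, 0.1495]
orientation: [-0.77, -3.043, 0.003]
force: [1.0, 0.9, -1.2]
opening: 0.0439
gripper_force: 20.0
```

arm_command --deltas '[[[0.68,-2.04,0,0,0,0],[0.68,-2.04,0,0,0,0],[0.68,-2.04,0,0,0,0],[0.68,-2.04,0,0,0,0],[0.34,-1.02,0,0,0,0],[0,0,0,0,0,0],[0,0,-1.5,0,0,0],[0,0,-2.5,0,0,0],[0,0,-2.5,0,0,0],[0,0,-1.5,0,0,0],[0,0,0,0,0,0],[0,0,0,0,0,0]]]'

```text
t: 30.58
tool_pos: [0.493, 0.056, 0.0704]
orientation: [-0.769, -3.043, 0.001]
force: [0.0, 0.4, -1.1]
opening: 0.0435
gripper_force: 20.0
```

arm_command --deltas '[[[0,0,0,0,0,0],[0,0,0,0,0,0],[0,0,0,0,0,0]]]'

```text
t: 30.83
tool_pos: [0.4957, 0.0554, 0.0732]
orientation: [0.77, 3.043, 0.001]
force: [-0.2, 0.2, -0.2]
opening: 0.0438
gripper_force: 20.0
```

arm_command --deltas '[[[0,0,-0.7,0,0,0],[0,0,-0.8,0,0,0],[0,0,-0.8,0,0,0],[0,0,-0.6,0,0,0],[0,0,-0.4,0,0,0],[0,0,-0.3,0,0,0],[0,0,-0.2,0,0,0],[0,0,-0.1,0,0,0],[0,0,0,0,0,0],[0,0,0,0,0,0],[0,0,0,0,0,0]]]'

```text
t: 31.75
tool_pos: [0.4948, 0.0553, 0.0328]
orientation: [0.771, 3.045, 0.0]
force: [-0.7, 0.1, -0.5]
opening: 0.0437
gripper_force: 20.0
```

arm_command --deltas '[[[0,0,0,0,0,0],[0,0,0,0,0,0],[0,0,0,0,0,0],[0,0,0,0,0,0],[0,0,0,0,0,0],[0,0,0,0,0,0],[0,0,0,0,0,0],[0,0,0,0,0,0]]]' --gripper 1

```text
t: 32.42
tool_pos: [0.4945, 0.0553, 0.0326]
orientation: [-0.771, -3.046, 0.0]
force: [-0.2, 0.0, 0.1]
opening: 0.0908
gripper_force: 0.0
```

arm_command --deltas '[[[0,0,1,0,0,0],[0,0,2,0,0,0],[0,0,3,0,0,0],[0,0,3,0,0,0],[0,0,2,0,0,0],[0,0,1,0,0,0],[0.26,1.88,0,0,0,0],[0.26,1.88,0,0,0,0],[0.26,1.88,0,0,0,0],[0.26,1.88,0,0,0,0],[0.26,1.88,0,0,0,0],[0.26,1.88,0,0,0,0]]]'

```text
t: 33.42
tool_pos: [0.5098, 0.1688, 0.1522]
orientation: [-0.771, -3.045, 0.001]
force: [0.6, -0.2, -0.0]
opening: 0.0931
gripper_force: 0.0
```

arm_command --deltas '[[[0.26,1.88,0,0,0,0],[0.26,1.88,0,0,0,0],[0.26,1.86,0,0,0,0],[0.26,1.86,0,0,0,0],[0,0,0,0,0,0],[0,0,0,0,0,0],[0,0,-1.5,0,0,0],[0,0,-2,0,0,0],[0,0,-1.5,0,0,0],[0,0,-1,0,0,0],[0,0,0,0,0,0],[0,0,0,0,0,0]]]'

```text
t: 34.42
tool_pos: [0.5201, 0.2421, 0.0923]
orientation: [-0.771, -3.044, 0.001]
force: [0.1, 0.5, -0.0]
opening: 0.093
gripper_force: 0.0
```

Run:
```python
from h import *
print(monitor.read_state()["tool_pos"]);im=eyes.read_camera("wrist");cv2.imwrite("pics/w7.png",im);np.save("w7.npy",eyes.camera_model("wrist"),allow_pickle=True)
```

```text
[0.52010708 0.24205393 0.09226532]
```

View pics/w7.png

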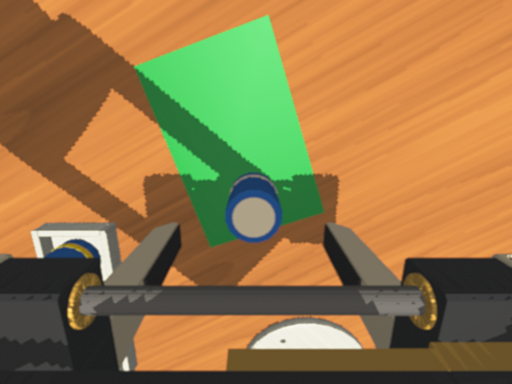

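The white cap at (253,215) is centred between the fingers, and the yellow one stands back in the trough at (75,255).

arm_command --deltas '[[[0,0,-1,0,0,0],[0,0,-1,0,0,0],[0,0,-1,0,0,0],[0,0,-1,0,0,0],[0,0,-1,0,0,0],[0,0,-0.7,0,0,0],[0,0,-0.4,0,0,0],[0,0,0,0,0,0],[0,0,0,0,0,0]]]'

```text
t: 35.22
tool_pos: [0.5204, 0.2428, 0.0314]
orientation: [-0.771, -3.045, 0.0]
force: [1.1, -0.1, -0.0]
opening: 0.0929
gripper_force: 0.0
```

arm_command --deltas '[[[0,0,0,0,0,0],[0,0,0,0,0,0],[0,0,0,0,0,0],[0,0,0,0,0,0],[0,0,0,0,0,0],[0,0,0,0,0,0],[0,0,0,0,0,0],[0,0,0,0,0,0],[0,0,0,0,0,0],[0,0,0,0,0,0]]]' --gripper -1

```text
t: 36.05
tool_pos: [0.5205, 0.2428, 0.0316]
orientation: [-0.771, -3.046, 0.0]
force: [-0.5, -0.6, 0.9]
opening: 0.0433
gripper_force: 20.0
```

arm_command --deltas '[[[0,0,1,0,0,0],[0,0,2,0,0,0],[0,0,3,0,0,0],[0,0,3,0,0,0],[0,0,2,0,0,0],[0,0,1,0,0,0],[0.36,-1.17,0,0,0,0],[0.73,-2.33,0,0,0,0],[0.73,-2.33,0,0,0,0],[0.73,-2.33,0,0,0,0],[0.73,-2.33,0,0,0,0],[0.73,-2.33,0,0,0,0]]]'

```text
t: 37.05
tool_pos: [0.5597, 0.1125, 0.1493]
orientation: [-0.77, -3.043, 0.002]
force: [0.2, 0.1, -1.0]
opening: 0.0432
gripper_force: 20.0
```

arm_command --deltas '[[[0.73,-2.33,0,0,0,0],[0.73,-2.33,0,0,0,0],[0.73,-2.33,0,0,0,0],[0.73,-2.33,0,0,0,0],[0.37,-1.2,0,0,0,0],[0,0,0,0,0,0],[0,0,-1.5,0,0,0],[0,0,-2.5,0,0,0],[0,0,-2.5,0,0,0],[0,0,-1.5,0,0,0],[0,0,0,0,0,0],[0,0,0,0,0,0]]]'

```text
t: 38.05
tool_pos: [0.5919, 0.0102, 0.0701]
orientation: [-0.769, -3.042, 0.001]
force: [0.8, 0.6, 0.3]
opening: 0.0431
gripper_force: 20.0
```

arm_command --deltas '[[[0,0,0,0,0,0],[0,0,-0.7,0,0,0],[0,0,-0.8,0,0,0],[0,0,-0.8,0,0,0],[0,0,-0.6,0,0,0],[0,0,-0.4,0,0,0],[0,0,-0.3,0,0,0],[0,0,-0.2,0,0,0],[0,0,-0.1,0,0,0],[0,0,0,0,0,0],[0,0,0,0,0,0],[0,0,0,0,0,0]]]'

```text
t: 39.05
tool_pos: [0.5938, 0.0094, 0.0329]
orientation: [0.771, 3.045, 0.0]
force: [-0.4, 0.0, -0.0]
opening: 0.0434
gripper_force: 20.0
```

Placed. I'm releasing, rising and moving back over the trough to the first viewing pose to compare.

arm_command --deltas '[[[0,0,0,0,0,0],[0,0,0,0,0,0],[0,0,0,0,0,0],[0,0,0,0,0,0],[0,0,0,0,0,0],[0,0,0,0,0,0],[0,0,0,0,0,0],[0,0,0,0,0,0]]]' --gripper 1

```text
t: 39.72
tool_pos: [0.5935, 0.0094, 0.0326]
orientation: [-0.771, -3.046, -0.0]
force: [-0.4, -0.3, 0.6]
opening: 0.0907
gripper_force: 0.0
```

arm_command --deltas '[[[0,0,1,0,0,0],[0,0,2,0,0,0],[0,0,3,0,0,0],[0,0,3,0,0,0],[0,0,3,0,0,0],[-1.2,0.6,3,0,0,0],[-1.2,0.6,3,0,0,0],[-1.2,0.6,3,0,0,0],[-1.2,0.7,2.3,0,0,0],[0,0,0,0,0,0],[0,0,0,0,0,0],[0,0,0,0,0,0]]]'

```text
t: 40.72
tool_pos: [0.5455, 0.0344, 0.2656]
orientation: [0.77, 3.045, -0.0]
force: [-0.4, -0.9, 0.2]
opening: 0.0931
gripper_force: 0.0
```

Run:
```python
from h import *
m=eyes.camera_model("wrist");im=eyes.read_camera("wrist");cv2.imwrite("pics/w8.png",im);np.save("w8.npy",m,allow_pickle=True)
print(monitor.read_state()["tool_pos"])
sc=eyes.read_camera("scene")
o=np.zeros((598,800,3),np.uint8);o[:,:528]=cv2.resize(im[92:228,190:310],(528,598),interpolation=2);o[:272,528:]=sc[90:362,80:352];cv2.imwrite("pics/w8c.png",o)
```

```text
[0.54512175 0.03427987 0.26449946]
```

View pics/w8c.png

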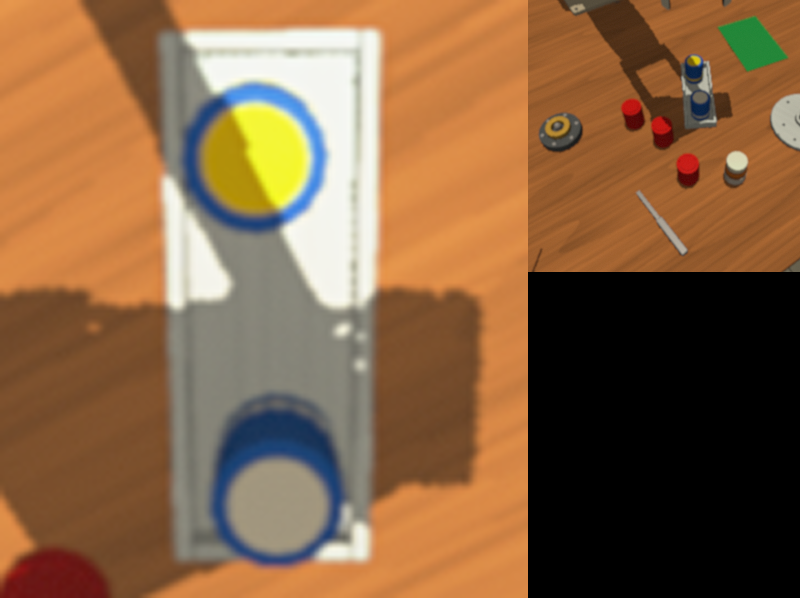

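Both caps stand upright at the same crop pixels as at the start, yellow at (255,156) and white at (279,503). That is within about 1 mm once the slight camera shift is allowed for. The washer sits on the hub, so I'm handing in.

```bash
python3 -c "
from plant import ticket
print(ticket.close_job())"
```

```text
the job is handed in; nothing more can be done
None
```

The job is handed in: the washer lies flat over the hub's stub, and both caps are back upright in their own places in the trough to within about 1 mm, at about 41 s on the robot's clock.

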